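Line up the traverser and bolt it

ROBOT

A 6-joint arm with a two-finger parallel gripper is mounted at the origin on the work surface. World frame = base frame: x ahead of the robot, y to its left, z up, the work surface at z = 0. Lengths are in m, angles in rad, forces in N, time in s.
With the tool pointing down it reaches from about 0.35 to 0.775 m from the base axis. Payload 5.5 kg.
Tool frame: the origin (TCP) lies midway between the tips of the shut fingers; the grasp point (between the pads) lies 19 mm behind it; z points along the fingers, y is the line along which they close (so a half turn about z gives the same grasp; the last joint's range is limited). The gripper opens to 85 mm and grips with 20 to 120 N. Pads are 22 mm wide; open, the fingers measure 114 mm over their backs; the gripper's body (76 mm by 85 mm) begins 54 mm behind the grasp point. The pads swing forward as they close: fully open they stand 13 mm farther back than shut.
Start: joints at [1.069, 0.313, 0.046, 1.304, 0, 1.431], TCP at [0.204, 0.538, 0.231] pointing down, gripper open.
Joint ranges: [-2.76, 2.76], [-0.86, 1.69], [-1.03, 1.26], [-2.2, 2.34], [-1.47, 1.5], [-3.14, 3.14]. Speed limits (rad/s): [2.57, 2.57, 3.14, 3.14, 3.14, 3.14].

INTERFACE

Orientations are given as a unit quaternion [w, x, y, z].
In Python, from workcell import env gives the robot as it stands. The module is installed in compiled form; this text tells all that it offers.
- The arm moves only by the tool carry_out, never from a script. Its argument "series" is a list of rows, each an object with "delta_rot": the turn, a rotation vector about the world's x, y, z normalised to -1 to 1, where 1 is 0.1 rad, a list of three; "travel": the shift along the world's x, y, z normalised to -1 to 1, where 1 is 0.025 m, a list of three; "fingers": the closure, from -1 (fully open) to 1 (shut). In form: [{"delta_rot": [ax, ay, az], "travel": [tx, ty, tz], "fingers": fingers}, ...]. A call has 1 to 5 rows; each row shifts and turns the commanded pose from where the row before left it; what a row does not reach is not made up. A row lasts 1/8 s, in which the tool goes at most 62.5 mm and 10.7 degrees, less where a joint would pass 70% of its speed; a pose out of reach is approached as far as the arm can. A call with a number of a shift or a turn outside -1 to 1 is refused whole. A call with a gripper value outside its range is refused whole. The fingers move at their own pace and stop on an object; "squeeze" is the grip in N (left out, the last holds). Time passes only in rows, so rows that do not move let the fingers close. It gives the time, the measured TCP pose, the force, the opening and the grip force at its end, in the units of the state.
- env.get_state(): the state, without advancing time (a new reading comes with each control period).
- env.read_camera(name): name is "scene" or "top"; returns a dict with "color" (384x512x3 uint8, red, green, blue), "fx", "fy", "cx", "cy" (pixels), "world_from_camera" (4x4, takes a point from camera to world coordinates). Camera axes: x right, y up, looking along -z (the intrinsics and any distortion apply to the point x, -y, -z); pixel columns grow to the right and rows downward; lengths in m; the calibration is good to about 2 mm. A picture is of the moment at which its call begins. There is no depth.
- env.hand_in(): hands the job in; it is judged then, once.
The state is a dict: "clock": time; "joint_pos": joint angles; "qvel": joint speeds; "tau": joint torques, N m; "tcp_pos": TCP position; "orientation": TCP orientation; "wrist_force": force on the tool from outside, world axes, zero at the start; "ft_torque": the same for the moment, N m; "finger_gap": finger opening in m; "grip_force": force on a finger pad.
Only numpy, scipy, OpenCV 4.12 (cv2) and the standard library are available. Lean on these libraries where they do the work, as an engineer would, in place of code of your own. Each camera call takes 0.05 s, during which the arm holds its last target. There are 200 camera calls.

TASK

Set the fiddle-yard traverser for the tank engine: with the fingertips, gently push the sliding deck sideways by one of its edge boards until the road on which the tank engine stands lines up with the outgoing line at the far end, then push the brass bolt fully home into the deck to lock it. Leave the trains untouched and standing on their rails, and disturb nothing else on the table.

Things in the scene. Friction and masses are not known exactly. Their poses are not given: they have to be found in the camera images.
- yard: fixed traverser unit: ply base 520 mm (x, away from robot) x 500 (y). Origin: on the table under the outgoing line's centre line. Board and deck tops 46 mm above the table. Near board with bolt at x -250 to -164, deck -160 to 140, far board with the outgoing track (along x at y 0) and a stone overbridge 144 to 270. Beside the deck: only runners, up to 28 mm high
- deck: sliding deck 300 (x) x 248 mm (y), 1.1 kg, stays where left; slides along yard y (1.6 N friction), 70 mm or more either side of mid yard. Origin: centre of its underside, 31 mm above the table, yard x -10; axes as the yard. Three parallel roads (tracks along x) at deck y -64, 0, 64 mm: road Y meets the outgoing track when the origin is at yard y = -Y
- left_edge (a point): point on the left (+y) edge board, to push the deck right: top of its outer face, 72 mm above the table, 40 mm nearer than the deck's middle. The board is 9 mm thick, runs the deck's whole length, and its outer face is free from 31 to 72 mm above the table
- right_edge (a point): the same point on the right (-y) edge board; to push the deck left
- bolt (a joint): travel (m) of the bolt along yard x: 0 withdrawn, 0.030 home at its stop. Brass rod 8 mm thick, round nose, axis at yard y 32 mm, 0.9 N friction, stays where left. Near end of deck: a flared brass keep 32 mm left of each road. The bolt enters the keep of a road within about 6 mm of the outgoing track and draws the deck into line (2 to 9 N); further off it jams or misses
- knob (a point): centre of the top of the bolt's upright round brass knob: 14 mm across, free from 60 to 89.5 mm above the table; at yard x -222, y 32 mm when withdrawn, moves with the bolt to +x. Guide straps before and behind it reach 60 mm above the table
- engine: black tank engine with chimney, brass dome, side tanks and cab, chimney away from the robot; 120 x 34 mm, 54 high, 0.22 kg; on one of the three roads; flanges between the rails, 1 mm play each side. Origin: centre of its underside, 2 mm below the rail tops; x along it, z up
- van: brown covered goods van with flat grey roof, 84 x 33 mm, 46 high; flanges between the rails, 1 mm play each side. Origin: centre of its underside, 2 mm below the rail tops; x along it, z up
- coach: maroon coach with a row of windows, 132 x 34 mm, 52 high; flanges between the rails, 1 mm play each side. Origin: centre of its underside, 2 mm below the rail tops; x along it, z up
- open_wagon: grey open wagon, 84 x 31 mm, 37 high, standing crosswise on the near board to the right of the bolt; bystander. Origin under its centre
- screwdriver: black-handled screwdriver lying on the table, 160 mm long; bystander. Origin under its middle
- mug: white mug, 76 mm across, 90 high, on the table; bystander. Origin under its centre
- controller: black train controller with a speed knob, 75 x 135 mm, 54 high, on the table; bystander. Origin under its centre
- oil_bottle: small oil bottle, 26 mm across, 75 high, on the near board left of the bolt; bystander. Origin under its centre
- track_rubber: brown track-cleaning block, 60 x 28 x 16 mm, on the near board right of the bolt; bystander. Origin under its centre
Mind the look-alikes: they are no part of the job. Of the things that look like the coach, the largest one is meant.

How it is judged:
By the outcome, as a careful person would: the job done as asked, in the order asked, and still so for the second after the job is handed in, with the robot touching nothing.
It also fails if it takes over 40 s, if anything falls off the work surface, if the arm or the gripper's body presses on something with over 40 N, if the wrist force passes 120 N, or if a joint passes its speed limit or range.

## Working session

There is one attempt and no reset: what is moved stays moved. The work goes in short steps, Python scripts to look and compute and a tool call to move; the robot and the scene stay as the last step left them, time stands still between calls to the robot, and variables do not carry over. Pictures are saved under pics/ and viewed, at most 10 in all, crops included, and the job is handed in when it is done.

Besides the shell and the picture viewer there is one more tool, called after "Request:" by a JSON object that holds its "api" and its "payload". carry_out: Moves the arm, as the interface text tells. Its arguments: {"type":"object","properties":{"series":{"type":"array","items":{"type":"object","properties":{"delta_rot":{"type":"array","items":{"type":"number"}},"travel":{"type":"array","items":{"type":"number"}},"fingers":{"type":"number"}}}},"squeeze":{"type":"number"}},"required":["series"]}

```bash
mkdir -p pics; cat > h.py <<'E'
import numpy as np,cv2
from workcell import env
def cam(n):
    return env.read_camera(n)
def ray(c,u,v):
    d=np.array([(u-c['cx'])/c['fx'],-(v-c['cy'])/c['fy'],-1.]);T=np.array(c['world_from_camera'])
    return T[:3,3],T[:3,:3]@d
def at(c,u,v,z):
    o,d=ray(c,u,v);return o+d*(z-o[2])/d[2]
def proj(c,p):
    T=np.array(c['world_from_camera']);q=T[:3,:3].T@(np.array(p)-T[:3,3])
    return c['cx']+c['fx']*q[0]/-q[2],c['cy']+c['fy']*q[1]/q[2]
E
python3 - <<'E'
from h import *
for n in('scene','top'):
    c=cam(n);print({k:v for k,v in c.items() if k!='color'})
    cv2.imwrite(f'pics/{n}0.png',cv2.resize(c['color'][:,:,::-1],(800,600),interpolation=cv2.INTER_CUBIC))
    np.save(n+'0.npy',c['color'])
print(env.get_state())
E
```

```text
{'fx': 405.79322461501414, 'fy': 405.79322461501414, 'cx': 251.8933492419834, 'cy': 191.33435542491318, 'world_from_camera': array([[ 0.0516446 , -0.62250318,  0.78091141,  1.27998331],
       [ 0.99843727,  0.04890203, -0.02704817, -0.10116289],
       [-0.02135058,  0.78108795,  0.6240559 ,  0.71225354],
       [ 0.        ,  0.        ,  0.        ,  1.        ]])}
{'fx': 379.128661199823, 'fy': 379.128661199823, 'cx': 251.87495322213147, 'cy': 194.39094666863988, 'world_from_camera': array([[ 2.08207415e-02,  9.77193529e-01, -2.11327480e-01,
         2.89752201e-01],
       [-9.99782659e-01,  2.05751083e-02, -3.36138785e-03,
        -7.29656865e-02],
       [ 1.06335932e-03,  2.11351536e-01,  9.77409534e-01,
         1.09606033e+00],
       [ 0.00000000e+00,  0.00000000e+00,  0.00000000e+00,
         1.00000000e+00]])}
{'clock': 0.1, 'joint_pos': array([ 1.06939661e+00,  3.13926719e-01,  4.51164462e-02,  1.30358200e+00,
       -3.45126191e-05,  1.43118013e+00]), 'qvel': array([ 1.20709555e-03, -1.67460960e-03,  2.61670846e-03, -1.00678935e-05,
       -6.98983246e-04,  7.82229190e-04]), 'tau': array([ 2.32222723e-03, -4.81723630e+01,  2.99245441e+01,  1.27390723e-02,
       -8.28795464e-05,  5.36001025e-06]), 'tcp_pos': array([0.20333257, 0.53738123, 0.23050698]), 'orientation': array([-2.35022981e-04,  1.79906784e-01,  9.83683339e-01, -7.62773723e-04]), 'wrist_force': array([-0.72595343,  0.58135939, -0.20924467]), 'ft_torque': array([-0.02521085,  0.01688129, -0.03464473]), 'grip_force': 0.0, 'finger_gap': 0.08548416556941417}
```

View pics/scene0.png

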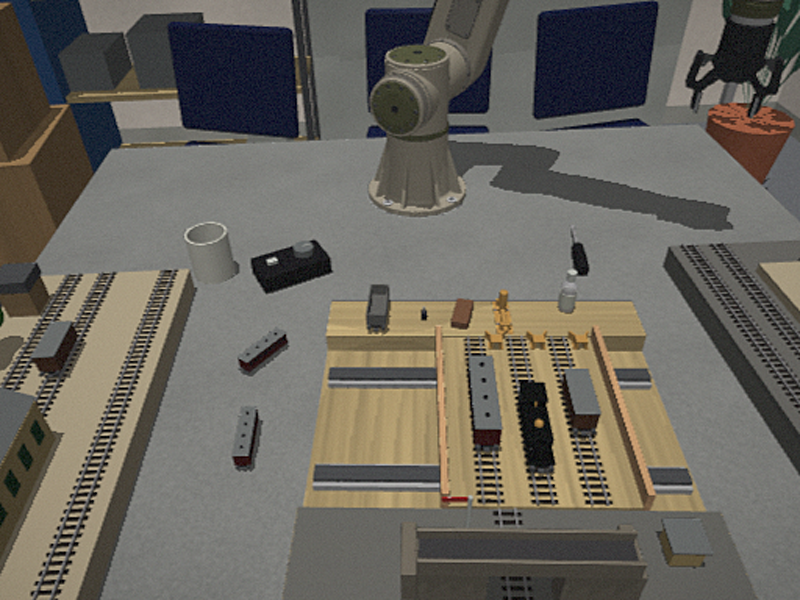

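View pics/top0.png

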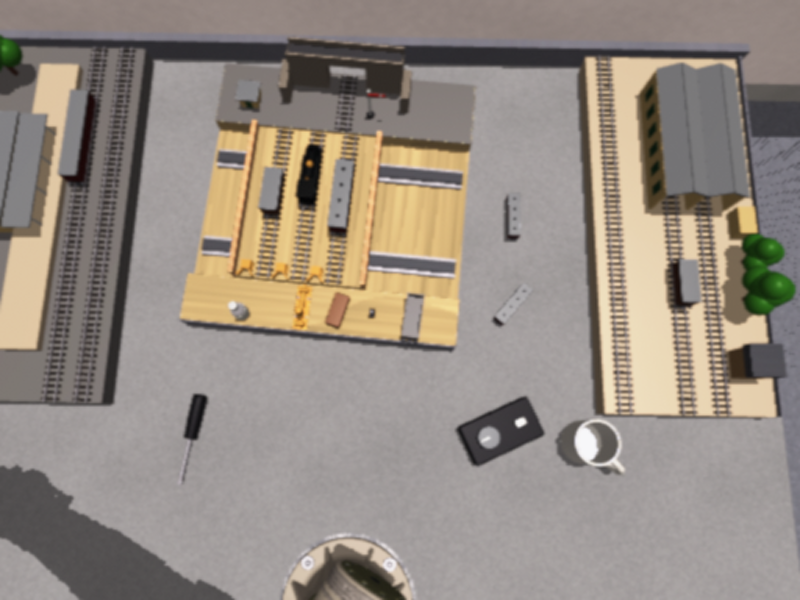

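Scene view: the three roads carry the coach (485,400), the black engine (537,425, middle) and the van (582,400). In the top view the engine is at (310,175) and the outgoing line at (345,100), so the deck stands too far left (+y) and must go right. Other coach-like things are two small maroon coaches on the table (scene 263,350 and 245,437) and a larger vehicle at top (75,135) on the left layout. None of them matter for the push. The engine is the only black one with a chimney and dome. I'll confirm it in an enlarged crop and measure there.

```bash
python3 - <<'E'
from h import *
a=np.load('top0.npy')[:,:,::-1][50:215,105:315]
cv2.imwrite('pics/crop_top.png',cv2.resize(a,None,fx=3.6,fy=3.6,interpolation=cv2.INTER_CUBIC))
a=np.load('scene0.npy')[:,:,::-1][180:345,195:450]
cv2.imwrite('pics/crop_scene.png',cv2.resize(a,None,fx=3.1,fy=3.1,interpolation=cv2.INTER_CUBIC))
E
```

```text
(no output)
```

View pics/crop_top.png

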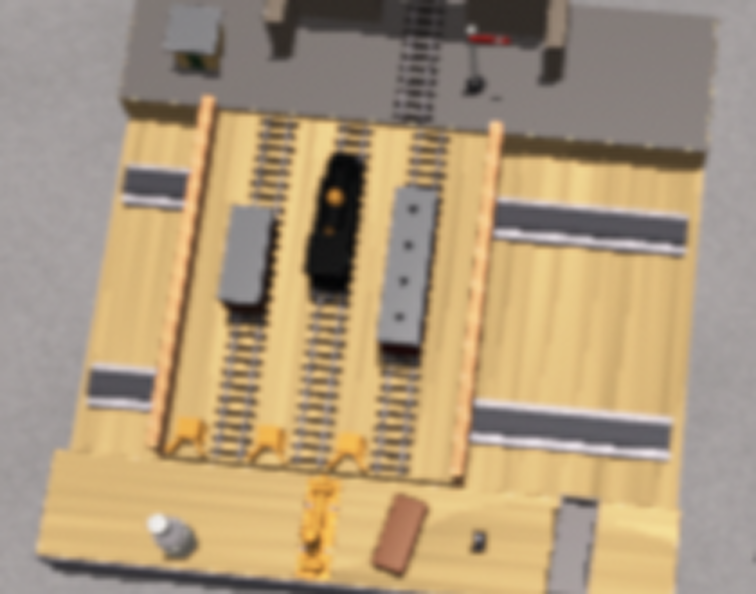

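View pics/crop_scene.png

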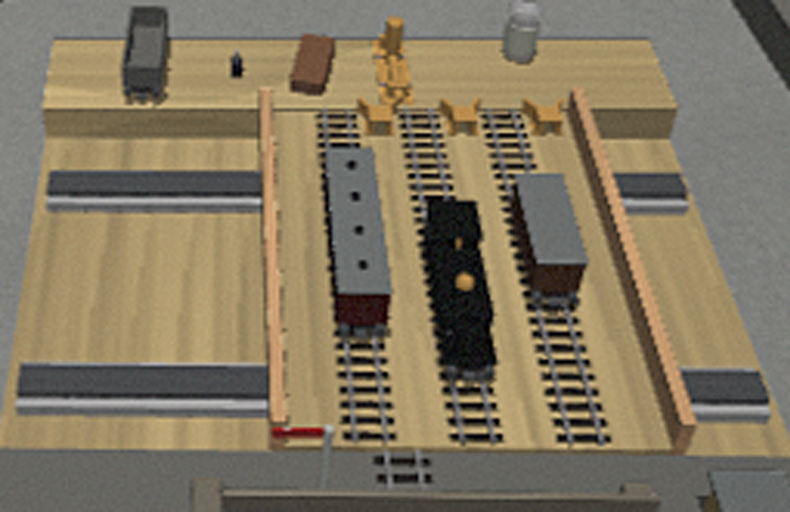

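The crops show the black tank engine, with dome and chimney at its far end, on the middle road (top crop 335,220; scene crop 460,280). So the deck target is yard y = 0. The bolt knob is at scene crop (394,20). Next I compute positions.

```bash
python3 - <<'E'
from h import *
t=cam('top');s=cam('scene')
T=lambda x,y,z:at(t,x/3.6+105-.4,y/3.6+50-.4,z)
S=lambda x,y,z:at(s,x/3.1+195-.4,y/3.1+180-.4,z)
def show(n,p):print(n,np.round(p,4))
nl,nr=T(57,450,.046),T(680,505,.046)
show('T near board far corners',[nl,nr])
show('S near board far corners (L,R)',[S(676,108,.046),S(43,109,.046)])
show('S near board back corners',[S(650,38,.046),S(55,38,.046)])
show('T far board near corners',[T(122,100,.046),T(705,152,.046)])
z=.052
show('T out track',[T(416,120,z),T(422,10,z)])
show('T roads near',[T(232,455,z),T(312,462,z),T(390,470,z)])
show('T roads far',[T(279,122,z),T(355,128,z),T(430,132,z)])
show('S out',S(403,467,z)); show('S roads far',[S(582,437,z),S(475,437,z),S(367,437,z)]); show('S near',[S(503,117,z),S(420,117,z),S(338,117,z)])
show('T edge L',[T(149,452,.072),T(200,97,.072)]);show('T edge R',[T(464,480,.072),T(502,125,.072)])
show('S edge L',[S(582,92,.072),S(692,425,.072)]);show('S edge R',[S(259,90,.072),S(271,425,.072)])
# knob by two rays
def tri(a,b):
    (o,d),(p,e)=a,b;k=np.linalg.lstsq(np.c_[d,-e],p-o,rcond=None)[0];return (o+d*k[0]+p+e*k[1])/2
show('knob',[S(395,19,.0895),T(312,537,.0895),T(312,530,.0895)])
# yard frame from near board far edge (x=-.164,y=+-.25)
u=(nl-nr)[:2];print(np.linalg.norm(u),'yaw',np.arctan2(-u[0],u[1]))
E
```

```text
T near board far corners [[ 0.5669  0.3083  0.046 ]
 [ 0.5324 -0.1873  0.046 ]]
S near board far corners (L,R) [[ 0.5665  0.312   0.046 ]
 [ 0.5302 -0.1837  0.046 ]]
S near board back corners [[ 0.4794  0.3218  0.046 ]
 [ 0.4403 -0.1764  0.046 ]]
T far board near corners [[ 0.8728  0.2823  0.046 ]
 [ 0.8357 -0.2089  0.046 ]]
T out track [[0.8565 0.0332 0.052 ]
 [0.9589 0.032  0.052 ]]
T roads near [[0.5641 0.1675 0.052 ]
 [0.5597 0.1039 0.052 ]
 [0.5545 0.0421 0.052 ]]
T roads far [[0.8522 0.1475 0.052 ]
 [0.8481 0.0838 0.052 ]
 [0.8458 0.0211 0.052 ]]
S out [0.868  0.0384 0.052 ]
S roads far [[0.8551 0.1484 0.052 ]
 [0.8509 0.085  0.052 ]
 [0.8467 0.0208 0.052 ]]
S near [[0.5731 0.173  0.052 ]
 [0.5683 0.1094 0.052 ]
 [0.5635 0.0463 0.052 ]]
T edge L [[0.5599 0.2274 0.072 ]
 [0.8625 0.2096 0.072 ]]
T edge R [[ 0.5427 -0.0176  0.072 ]
 [ 0.8427 -0.0394  0.072 ]]
S edge L [[0.5711 0.2316 0.072 ]
 [0.8643 0.2066 0.072 ]]
S edge R [[ 0.55   -0.0141  0.072 ]
 [ 0.8481 -0.0376  0.072 ]]
knob [[0.4921 0.101  0.0895]
 [0.4918 0.0944 0.0895]
 [0.4972 0.0947 0.0895]]
0.49683359491140044 yaw -0.06942442647521004
```

Request:
{"api": "carry_out", "payload": {"series": [{"delta_rot": [0, 0, 0.97], "travel": [1, -0.58, 0], "fingers": 1}, {"delta_rot": [0, 0, 0.97], "travel": [1, -0.58, 0], "fingers": 1}, {"delta_rot": [0, 0, 0.97], "travel": [1, -0.58, 0], "fingers": 1}, {"delta_rot": [0, 0, 0], "travel": [1, -0.58, 0], "fingers": 1}, {"delta_rot": [0, 0, 0], "travel": [1, -0.58, 0], "fingers": 1}], "squeeze": 60}}

```text
clock: 0.82
tcp_pos: [0.3292, 0.4647, 0.2311]
orientation: [-0.0, 0.035, 0.999, -0.0]
wrist_force: [-0.1, -0.0, 0.4]
finger_gap: -0.0
grip_force: 0.0
```

Request:
{"api": "carry_out", "payload": {"series": [{"delta_rot": [0, 0, 0], "travel": [1, -0.58, 0], "fingers": 1}, {"delta_rot": [0, 0, 0], "travel": [1, -0.58, 0], "fingers": 1}, {"delta_rot": [0, 0, 0], "travel": [1, -0.58, 0], "fingers": 1}, {"delta_rot": [0, 0, 0], "travel": [1, -0.58, 0], "fingers": 1}, {"delta_rot": [0, 0, 0], "travel": [1, -0.58, 0], "fingers": 1}]}}

```text
clock: 1.45
tcp_pos: [0.4542, 0.3922, 0.2311]
orientation: [-0.0, 0.035, 0.999, -0.0]
wrist_force: [-0.0, -0.1, 0.3]
finger_gap: -0.0003
grip_force: 0.0
```

Request:
{"api": "carry_out", "payload": {"series": [{"delta_rot": [0, 0, 0], "travel": [1, -0.58, 0], "fingers": 1}, {"delta_rot": [0, 0, 0], "travel": [1, -0.58, 0], "fingers": 1}, {"delta_rot": [0, 0, 0], "travel": [1, -0.58, 0], "fingers": 1}, {"delta_rot": [0, 0, 0], "travel": [1, -0.58, 0], "fingers": 1}, {"delta_rot": [0, 0, 0], "travel": [1, -0.58, 0], "fingers": 1}]}}

```text
clock: 2.08
tcp_pos: [0.5792, 0.3197, 0.231]
orientation: [-0.0, 0.035, 0.999, -0.0]
wrist_force: [0.4, 0.4, -0.2]
finger_gap: -0.0004
grip_force: 0.0
```

Request:
{"api": "carry_out", "payload": {"series": [{"delta_rot": [0, 0, 0], "travel": [1, -0.58, 0], "fingers": 1}, {"delta_rot": [0, 0, 0], "travel": [1, -0.58, 0], "fingers": 1}, {"delta_rot": [0, 0, 0], "travel": [1, -0.58, 0], "fingers": 1}, {"delta_rot": [0, 0, 0], "travel": [1, -0.58, 0], "fingers": 1}, {"delta_rot": [0, 0, 0], "travel": [0, 0, 0], "fingers": 1}]}}

```text
clock: 2.7
tcp_pos: [0.6799, 0.2607, 0.2299]
orientation: [-0.001, 0.037, 0.999, -0.0]
wrist_force: [-1.1, 0.8, 0.2]
finger_gap: 0.0002
grip_force: 0.0
```

Request:
{"api": "carry_out", "payload": {"series": [{"delta_rot": [0, 0, 0], "travel": [0, 0.1, -1], "fingers": 1}, {"delta_rot": [0, 0, 0], "travel": [0, 0, -1], "fingers": 1}, {"delta_rot": [0, 0, 0], "travel": [0, 0, -1], "fingers": 1}, {"delta_rot": [0, 0, 0], "travel": [0, 0, -1], "fingers": 1}, {"delta_rot": [0, 0, 0], "travel": [0, 0, -1], "fingers": 1}]}}

```text
clock: 3.32
tcp_pos: [0.6775, 0.2656, 0.1056]
orientation: [-0.0, 0.035, 0.999, 0.0]
wrist_force: [-0.0, -0.4, 0.1]
finger_gap: -0.0
grip_force: 0.0
```

Request:
{"api": "carry_out", "payload": {"series": [{"delta_rot": [0, 0, 0], "travel": [0, 0, -1], "fingers": 1}, {"delta_rot": [0, 0, 0], "travel": [0, 0, -1], "fingers": 1}, {"delta_rot": [0, 0, 0], "travel": [0, 0, -0.3], "fingers": 1}, {"delta_rot": [0, 0, 0], "travel": [0, 0, 0], "fingers": 1}]}}

```text
clock: 3.82
tcp_pos: [0.6778, 0.2651, 0.0487]
orientation: [-0.001, 0.035, 0.999, -0.0]
wrist_force: [0.1, -0.4, 0.3]
finger_gap: 0.0002
grip_force: 0.0
```

```bash
python3 - <<'E'
from h import *
s=cam('scene')['color'][:,:,::-1]
cv2.imwrite('pics/s1.png',cv2.resize(s[170:345,195:450],None,fx=3.1,fy=3.1,interpolation=cv2.INTER_CUBIC))
E
```

```text
(no output)
```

View pics/s1.png

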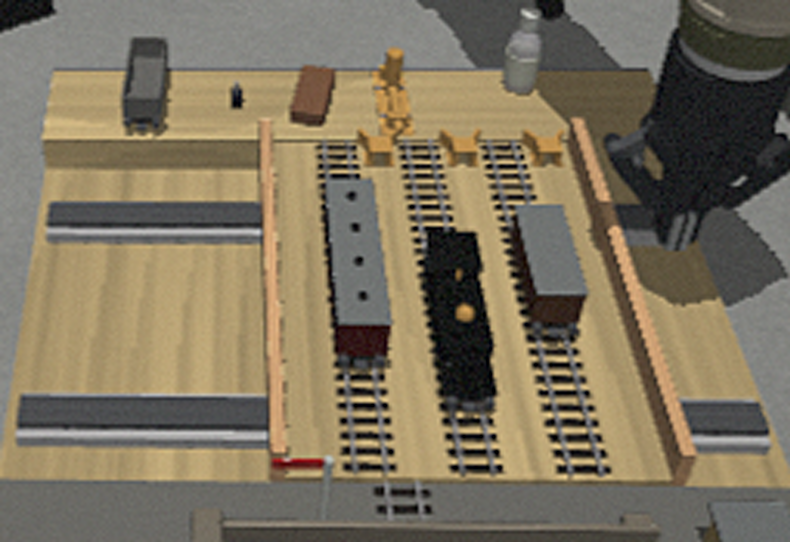

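The shut fingers are at (680,225), just outside the left edge board, which is at (610,220). I'll push slowly.

Request:
{"api": "carry_out", "payload": {"series": [{"delta_rot": [0, 0, 0], "travel": [-0.009, -0.12, 0], "fingers": 1}, {"delta_rot": [0, 0, 0], "travel": [-0.009, -0.12, 0], "fingers": 1}, {"delta_rot": [0, 0, 0], "travel": [-0.009, -0.12, 0], "fingers": 1}, {"delta_rot": [0, 0, 0], "travel": [-0.009, -0.12, 0], "fingers": 1}, {"delta_rot": [0, 0, 0], "travel": [-0.009, -0.12, 0], "fingers": 1}]}}

```text
clock: 4.5
tcp_pos: [0.6774, 0.2495, 0.0489]
orientation: [-0.0, 0.035, 0.999, 0.0]
wrist_force: [-0.1, -0.3, 0.1]
finger_gap: 0.0002
grip_force: 0.0
```

Request:
{"api": "carry_out", "payload": {"series": [{"delta_rot": [0, 0, 0], "travel": [-0.009, -0.12, 0], "fingers": 1}, {"delta_rot": [0, 0, 0], "travel": [-0.009, -0.12, 0], "fingers": 1}, {"delta_rot": [0, 0, 0], "travel": [-0.009, -0.12, 0], "fingers": 1}, {"delta_rot": [0, 0, 0], "travel": [-0.009, -0.12, 0], "fingers": 1}, {"delta_rot": [0, 0, 0], "travel": [-0.009, -0.12, 0], "fingers": 1}]}}

```text
clock: 5.12
tcp_pos: [0.6763, 0.2351, 0.0488]
orientation: [0.0, 0.035, 0.999, 0.0]
wrist_force: [-0.6, 2.3, 0.1]
finger_gap: -0.0002
grip_force: 0.9
```

Request:
{"api": "carry_out", "payload": {"series": [{"delta_rot": [0, 0, 0], "travel": [-0.009, -0.12, 0], "fingers": 1}, {"delta_rot": [0, 0, 0], "travel": [-0.009, -0.12, 0], "fingers": 1}, {"delta_rot": [0, 0, 0], "travel": [-0.009, -0.12, 0], "fingers": 1}, {"delta_rot": [0, 0, 0], "travel": [-0.009, -0.12, 0], "fingers": 1}, {"delta_rot": [0, 0, 0], "travel": [-0.009, -0.12, 0], "fingers": 1}]}}

```text
clock: 5.75
tcp_pos: [0.6751, 0.2196, 0.0488]
orientation: [-0.0, 0.035, 0.999, 0.0]
wrist_force: [0.4, 2.0, 0.8]
finger_gap: 0.0003
grip_force: 0.9
```

```bash
python3 - <<'E'
from h import *
s=cam('scene')['color'][:,:,::-1]
np.save('s2.npy',s)
cv2.imwrite('pics/s2.png',cv2.resize(s[170:345,195:450],None,fx=3.1,fy=3.1,interpolation=cv2.INTER_CUBIC))
E
```

```text
(no output)
```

View pics/s2.png

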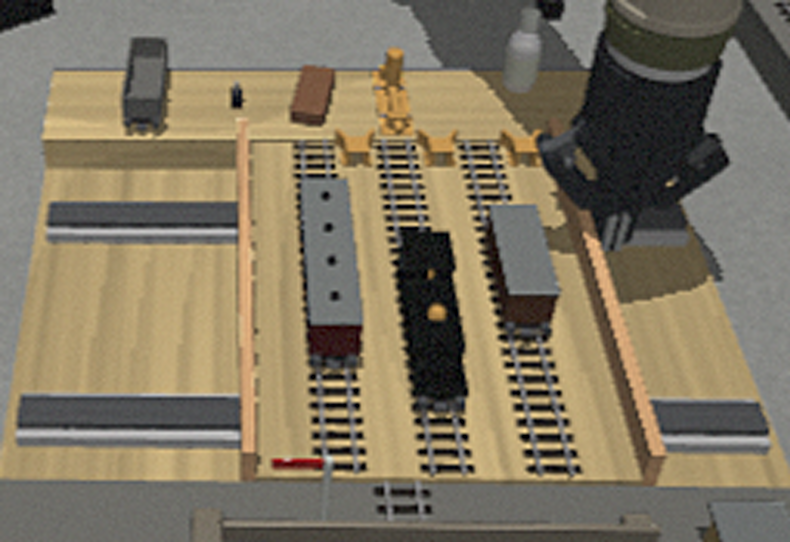

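The deck has moved about 18 mm. The engine road end is at (446,468) and the outgoing track at (404,497), so roughly 28 mm remain. I'll push 24 mm and then measure.

Request:
{"api": "carry_out", "payload": {"series": [{"delta_rot": [0, 0, 0], "travel": [-0.009, -0.12, 0], "fingers": 1}, {"delta_rot": [0, 0, 0], "travel": [-0.009, -0.12, 0], "fingers": 1}, {"delta_rot": [0, 0, 0], "travel": [-0.009, -0.12, 0], "fingers": 1}, {"delta_rot": [0, 0, 0], "travel": [-0.009, -0.12, 0], "fingers": 1}, {"delta_rot": [0, 0, 0], "travel": [-0.009, -0.12, 0], "fingers": 1}]}}

```text
clock: 6.42
tcp_pos: [0.674, 0.2046, 0.0488]
orientation: [-0.0, 0.035, 0.999, 0.0]
wrist_force: [-1.3, 1.5, -0.4]
finger_gap: -0.0001
grip_force: 0.9
```

Request:
{"api": "carry_out", "payload": {"series": [{"delta_rot": [0, 0, 0], "travel": [-0.009, -0.12, 0], "fingers": 1}, {"delta_rot": [0, 0, 0], "travel": [-0.009, -0.12, 0], "fingers": 1}, {"delta_rot": [0, 0, 0], "travel": [-0.006, -0.08, 0], "fingers": 1}, {"delta_rot": [0, 0, 0], "travel": [0, 0, 0], "fingers": 1}]}}

```text
clock: 6.92
tcp_pos: [0.6735, 0.1963, 0.0488]
orientation: [0.0, 0.036, 0.999, -0.0]
wrist_force: [0.0, -0.4, -0.4]
finger_gap: -0.0001
grip_force: 0.0
```

```bash
python3 - <<'E'
from h import *
s=cam('scene')['color'][:,:,::-1]
a=cv2.resize(s[285:345,270:400],None,fx=6,fy=5,interpolation=cv2.INTER_CUBIC)
b=cv2.resize(s[180:230,270:400],None,fx=6,fy=5,interpolation=cv2.INTER_CUBIC)
cv2.imwrite('pics/s3.png',np.vstack([b,a]))
E
```

```text
(no output)
```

View pics/s3.png

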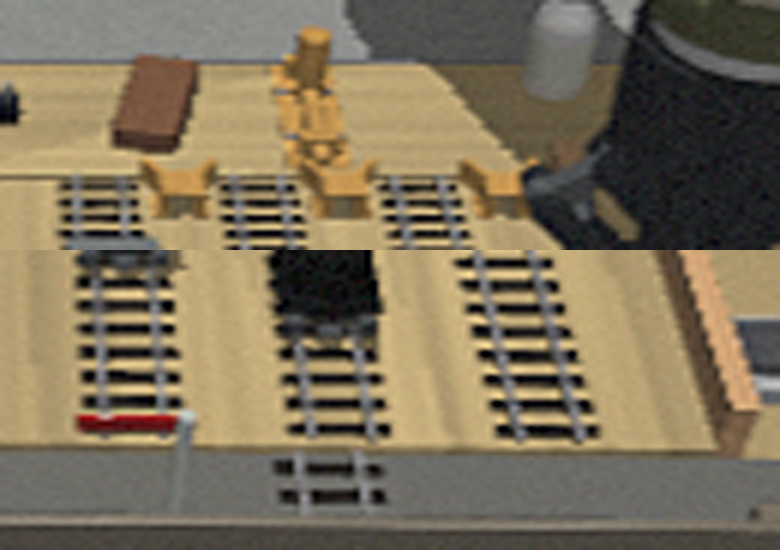

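The engine road end (centre 340 at row 432) projects to about 344 at the outgoing track, whose centre is 330 at row 468. With 205 px per 64 mm, about 4.5 mm remain.

Request:
{"api": "carry_out", "payload": {"series": [{"delta_rot": [0, 0, 0], "travel": [-0.005, -0.07, 0], "fingers": 1}, {"delta_rot": [0, 0, 0], "travel": [-0.005, -0.07, 0], "fingers": 1}, {"delta_rot": [0, 0, 0], "travel": [-0.003, -0.04, 0], "fingers": 1}, {"delta_rot": [0, 0, 0], "travel": [0, 0, 0], "fingers": 1}]}}

```text
clock: 7.48
tcp_pos: [0.6732, 0.1921, 0.0489]
orientation: [0.0, 0.035, 0.999, -0.0]
wrist_force: [0.6, 0.6, 0.1]
finger_gap: 0.0004
grip_force: 0.5
```

```bash
python3 - <<'E'
from h import *
print(env.get_state()['tcp_pos'])
s=cam('scene')['color'][:,:,::-1]
a=cv2.resize(s[285:345,270:400],None,fx=6,fy=5,interpolation=cv2.INTER_CUBIC)
b=cv2.resize(s[180:230,270:400],None,fx=6,fy=5,interpolation=cv2.INTER_CUBIC)
cv2.imwrite('pics/s4.png',np.vstack([b,a]))
E
```

```text
[0.67323513 0.19214902 0.04886788]
```

View pics/s4.png

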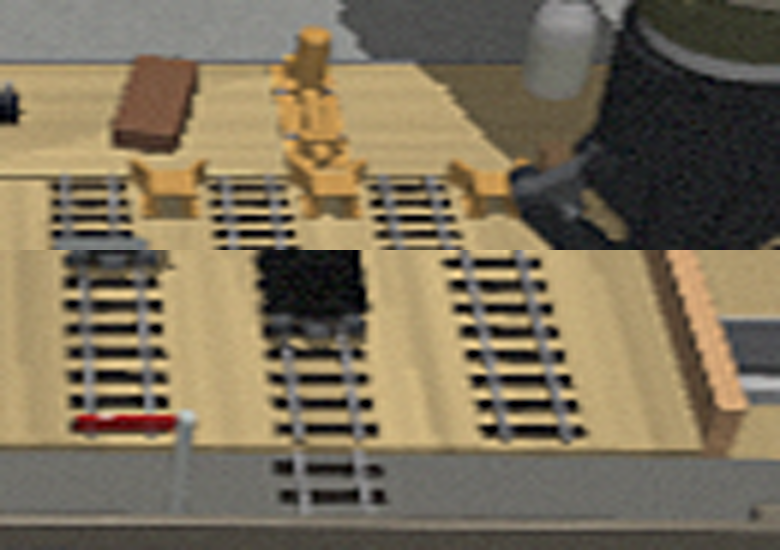

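The tracks line up: the road and the outgoing rails are continuous at (300–365, 440–470), and the keep (332,185) sits in front of the bolt. Next I retreat and go behind the knob.

Request:
{"api": "carry_out", "payload": {"series": [{"delta_rot": [0, 0, 0], "travel": [0.04, 0.5, 0], "fingers": 1}, {"delta_rot": [0, 0, 0], "travel": [0.04, 0.5, 0.2], "fingers": 1}, {"delta_rot": [0, 0, 0], "travel": [0, 0, 1], "fingers": 1}, {"delta_rot": [0, 0, 0], "travel": [0, 0, 1], "fingers": 1}, {"delta_rot": [0, 0, 0], "travel": [0, 0, 1], "fingers": 1}]}}

```text
clock: 8.15
tcp_pos: [0.6751, 0.2185, 0.1299]
orientation: [0.0, 0.035, 0.999, 0.0]
wrist_force: [0.8, -0.1, 0.3]
finger_gap: -0.0003
grip_force: 0.0
```

Request:
{"api": "carry_out", "payload": {"series": [{"delta_rot": [0, 0, 0], "travel": [0, 0, 1], "fingers": 1}, {"delta_rot": [0, 0, 0], "travel": [0, 0, 1], "fingers": 1}, {"delta_rot": [0, 0, 0], "travel": [0, 0, 1], "fingers": 1}, {"delta_rot": [0, 0, 0], "travel": [-0.96, -0.52, 0], "fingers": 1}, {"delta_rot": [0, 0, 0], "travel": [-0.96, -0.52, 0], "fingers": 1}]}}

```text
clock: 8.78
tcp_pos: [0.627, 0.1921, 0.2045]
orientation: [0.001, 0.035, 0.999, 0.0]
wrist_force: [-0.6, 0.3, -0.1]
finger_gap: 0.0001
grip_force: 0.0
```

Request:
{"api": "carry_out", "payload": {"series": [{"delta_rot": [0, 0, 0], "travel": [-0.96, -0.52, 0], "fingers": 1}, {"delta_rot": [0, 0, 0], "travel": [-0.96, -0.52, 0], "fingers": 1}, {"delta_rot": [0, 0, 0], "travel": [-0.96, -0.52, 0], "fingers": 1}, {"delta_rot": [0, 0, 0], "travel": [-0.96, -0.52, 0], "fingers": 1}, {"delta_rot": [0, 0, 0], "travel": [-0.96, -0.52, 0], "fingers": 1}]}}

```text
clock: 9.4
tcp_pos: [0.5065, 0.1267, 0.2044]
orientation: [0.0, 0.035, 0.999, 0.0]
wrist_force: [-0.4, 0.2, 0.4]
finger_gap: 0.0001
grip_force: 0.0
```

Request:
{"api": "carry_out", "payload": {"series": [{"delta_rot": [0, 0, 0], "travel": [-0.96, -0.52, 0], "fingers": 1}, {"delta_rot": [0, 0, 0], "travel": [-0.96, -0.52, 0], "fingers": 1}, {"delta_rot": [0, 0, 0], "travel": [0, 0, 0], "fingers": 1}, {"delta_rot": [0, 0, 0], "travel": [0, 0, 0], "fingers": 1}]}}

```text
clock: 9.9
tcp_pos: [0.4602, 0.1009, 0.2045]
orientation: [0.001, 0.035, 0.999, 0.0]
wrist_force: [-0.1, -1.0, -0.7]
finger_gap: 0.0003
grip_force: 0.0
```

Request:
{"api": "carry_out", "payload": {"series": [{"delta_rot": [0, 0, 0], "travel": [-0.1, 0, -1], "fingers": 1}, {"delta_rot": [0, 0, 0], "travel": [0, 0, -1], "fingers": 1}, {"delta_rot": [0, 0, 0], "travel": [0, 0, -1], "fingers": 1}, {"delta_rot": [0, 0, 0], "travel": [0, 0, -1], "fingers": 1}, {"delta_rot": [0, 0, 0], "travel": [0, 0, -0.6], "fingers": 1}]}}

```text
clock: 10.52
tcp_pos: [0.4572, 0.1009, 0.0875]
orientation: [-0.0, 0.035, 0.999, 0.0]
wrist_force: [-0.1, 0.1, 0.1]
finger_gap: 0.0
grip_force: 0.0
```

Request:
{"api": "carry_out", "payload": {"series": [{"delta_rot": [0, 0, 0], "travel": [0, 0, -0.4], "fingers": 1}, {"delta_rot": [0, 0, 0], "travel": [0, 0, -0.3], "fingers": 1}, {"delta_rot": [0, 0, 0], "travel": [0, 0, 0], "fingers": 1}]}}

```text
clock: 10.9
tcp_pos: [0.4567, 0.1004, 0.0711]
orientation: [-0.0, 0.035, 0.999, 0.0]
wrist_force: [-0.5, 0.0, -0.4]
finger_gap: -0.0001
grip_force: 0.0
```

```bash
python3 - <<'E'
from h import *
s=cam('scene')['color'][:,:,::-1];t=cam('top')['color'][:,:,::-1]
cv2.imwrite('pics/s5.png',np.hstack([cv2.resize(s[150:250,270:370],None,fx=4,fy=4,interpolation=cv2.INTER_CUBIC),cv2.resize(t[140:240,130:230],None,fx=4,fy=4,interpolation=cv2.INTER_CUBIC)]))
E
```

```text
(no output)
```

View pics/s5.png

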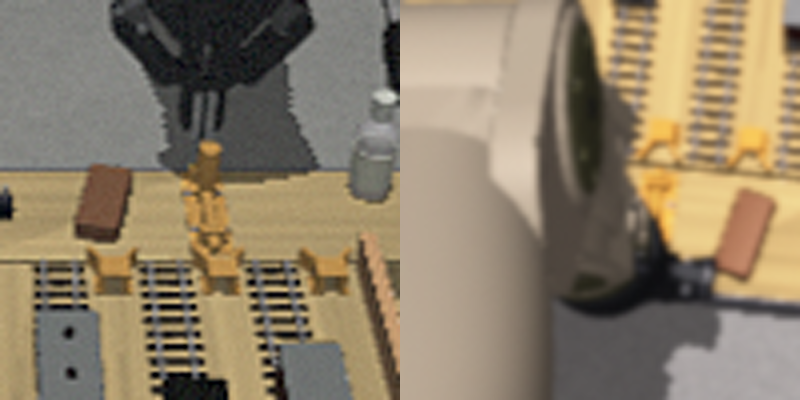

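The fingers (205,115) are centred just behind the knob (208,160), and the bolt nose faces the engine road's keep (220,265). I'll push the bolt.

Request:
{"api": "carry_out", "payload": {"series": [{"delta_rot": [0, 0, 0], "travel": [0.16, -0.011, 0], "fingers": 1}, {"delta_rot": [0, 0, 0], "travel": [0.16, -0.011, 0], "fingers": 1}, {"delta_rot": [0, 0, 0], "travel": [0.16, -0.011, 0], "fingers": 1}, {"delta_rot": [0, 0, 0], "travel": [0.16, -0.011, 0], "fingers": 1}, {"delta_rot": [0, 0, 0], "travel": [0.16, -0.011, 0], "fingers": 1}]}}

```text
clock: 11.62
tcp_pos: [0.4769, 0.0989, 0.0713]
orientation: [0.0, 0.035, 0.999, 0.0]
wrist_force: [0.0, -0.5, -0.0]
finger_gap: 0.0
grip_force: 0.0
```

Request:
{"api": "carry_out", "payload": {"series": [{"delta_rot": [0, 0, 0], "travel": [0.16, -0.011, 0], "fingers": 1}, {"delta_rot": [0, 0, 0], "travel": [0.16, -0.011, 0], "fingers": 1}, {"delta_rot": [0, 0, 0], "travel": [0.16, -0.011, 0], "fingers": 1}, {"delta_rot": [0, 0, 0], "travel": [0.16, -0.011, 0], "fingers": 1}]}}

```text
clock: 12.12
tcp_pos: [0.4928, 0.0977, 0.0713]
orientation: [-0.0, 0.035, 0.999, -0.0]
wrist_force: [-0.3, -0.5, 0.8]
finger_gap: -0.0003
grip_force: 0.5
```

Request:
{"api": "carry_out", "payload": {"series": [{"delta_rot": [0, 0, 0], "travel": [0.12, -0.009, 0], "fingers": 1}, {"delta_rot": [0, 0, 0], "travel": [0.12, -0.009, 0], "fingers": 1}]}}

```text
clock: 12.38
tcp_pos: [0.4984, 0.0973, 0.0712]
orientation: [-0.0, 0.035, 0.999, -0.0]
wrist_force: [-2.4, -1.7, 1.1]
finger_gap: 0.0
grip_force: 1.0
```

Request:
{"api": "carry_out", "payload": {"series": [{"delta_rot": [0, 0, 0], "travel": [0.08, -0.006, 0], "fingers": 1}, {"delta_rot": [0, 0, 0], "travel": [0.08, -0.006, 0], "fingers": 1}]}}

```text
clock: 12.62
tcp_pos: [0.5025, 0.097, 0.0712]
orientation: [-0.0, 0.035, 0.999, -0.0]
wrist_force: [-2.4, -1.1, 0.5]
finger_gap: -0.0001
grip_force: 0.9
```

Request:
{"api": "carry_out", "payload": {"series": [{"delta_rot": [0, 0, 0], "travel": [0.08, -0.006, 0], "fingers": 1}, {"delta_rot": [0, 0, 0], "travel": [0.08, -0.006, 0], "fingers": 1}]}}

```text
clock: 12.88
tcp_pos: [0.5056, 0.0968, 0.0711]
orientation: [-0.001, 0.035, 0.999, 0.0]
wrist_force: [-6.8, -0.5, 4.6]
finger_gap: -0.0
grip_force: 3.5
```

Request:
{"api": "carry_out", "payload": {"series": [{"delta_rot": [0, 0, 0], "travel": [0.06, -0.004, 0], "fingers": 1}]}}

```text
clock: 13.0
tcp_pos: [0.5057, 0.0968, 0.071]
orientation: [-0.002, 0.035, 0.999, 0.0]
wrist_force: [-10.9, -0.8, 7.5]
finger_gap: 0.0002
grip_force: 5.2
```

Request:
{"api": "carry_out", "payload": {"series": [{"delta_rot": [0, 0, 0], "travel": [0.06, -0.004, 0], "fingers": 1}]}}

```text
clock: 13.12
tcp_pos: [0.5057, 0.0968, 0.071]
orientation: [-0.004, 0.035, 0.999, 0.0]
wrist_force: [-14.3, -0.6, 11.7]
finger_gap: -0.0
grip_force: 7.1
```

The bolt stopped firmly at tcp x 0.5057, where I expected its stop. I'll back off and check.

Request:
{"api": "carry_out", "payload": {"series": [{"delta_rot": [0, 0, 0], "travel": [-0.4, 0.028, 0], "fingers": 1}, {"delta_rot": [0, 0, 0], "travel": [-0.8, 0.056, 0], "fingers": 1}, {"delta_rot": [0, 0, 0], "travel": [-0.4, 0.03, 0.5], "fingers": 1}, {"delta_rot": [0, 0, 0], "travel": [0, 0, 1], "fingers": 1}, {"delta_rot": [0, 0, 0], "travel": [0, 0, 1], "fingers": 1}]}}

```text
clock: 13.75
tcp_pos: [0.4704, 0.0996, 0.1357]
orientation: [0.001, 0.035, 0.999, 0.0]
wrist_force: [0.6, -0.0, 1.1]
finger_gap: 0.0001
grip_force: 0.0
```

Request:
{"api": "carry_out", "payload": {"series": [{"delta_rot": [0, 0, 0], "travel": [-0.5, 0, 1], "fingers": 1}, {"delta_rot": [0, 0, 0], "travel": [-0.5, 0, 1], "fingers": 1}, {"delta_rot": [0, 0, 0], "travel": [0, 0, 0], "fingers": 1}, {"delta_rot": [0, 0, 0], "travel": [0, 0, 0], "fingers": 1}]}}

```text
clock: 14.25
tcp_pos: [0.4453, 0.0995, 0.184]
orientation: [0.001, 0.035, 0.999, 0.0]
wrist_force: [-0.1, 0.0, 0.4]
finger_gap: -0.0003
grip_force: 0.0
```

```bash
python3 - <<'E'
from h import *
s=cam('scene')['color'][:,:,::-1]
cv2.imwrite('pics/s6.png',cv2.resize(s[175:345,195:400],None,fx=3.5,fy=3.5,interpolation=cv2.INTER_CUBIC))
E
```

```text
(no output)
```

View pics/s6.png

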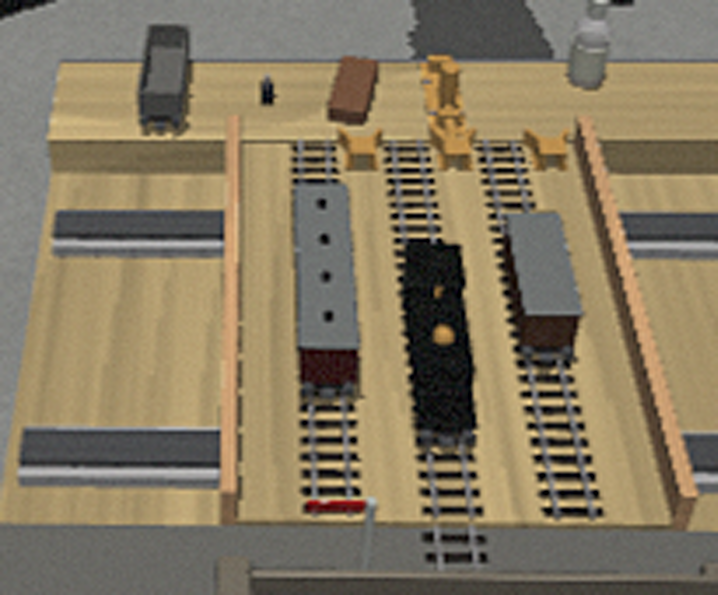

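The knob now stands at (447,62), the bolt nose is in the keep (455,145), the rails are continuous at (450,520), and the trains are upright. I'll check the knob travel numerically and hand in if it is good.

```bash
python3 - <<'E'
from h import *
c=cam('scene')
p0=at(c,395/3.1+195-.4,19/3.1+180-.4,.0895);p1=at(c,447/3.5+195-.4,63/3.5+175-.4,.0895)
d=np.linalg.norm((p1-p0)[:2]);print(p0,p1,d)
if d>.027: print(env.hand_in())
E
```

```text
[0.49206299 0.10098472 0.0895    ] [0.51907088 0.09663626 0.0895    ] 0.027355720658759766
the job is handed in; nothing more can be done
None
```

The deck is lined up for the tank engine's middle road and the bolt is pushed in until it stopped firmly, then the job was handed in. Knob travel measured about 27 mm by camera against the 30 mm full stroke, which is within measuring error, and the trains were still standing on their rails.

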